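# Ratchet a hold-down clamp tight on a profile

### The job

Lift the stray spanner off the clamping jig and lay it in the orange tray, then slide the aluminium profile along the board, without lifting it, until it lies flush against the red fence under the yellow strap. Then work the red ratchet handle to and fro between its posts, again and again, until the strap is clamped fully tight on the profile and the screw turns no further; let go and leave the spool, glue bottle and meter where they stand.

Things in the scene. Friction and masses are not known exactly. Their poses are not given: they have to be found in the camera images.
- jig: Jig fixed on the table: plywood board 200 mm (x) by 335 mm (y = -150 to +185 mm), top 18 mm above the table, with a red fence 150 mm long (x), 12 mm thick, 20 mm high. Origin on the table under the middle of the fence's working face, which looks to the jig's +y; z up. Two strap guide pins at x = +-22, y = -35 mm, 73 mm high.
- screw_axis (a point): Point on the vertical clamp screw's axis (jig x = 0, y = -90 mm) at the height of the handle's centre line, 79 mm above the table; axes as the jig's. Screw head and ratchet wheel, about 60 mm across, reach 100 mm above the table. Two aluminium posts with orange caps, 104 mm high, at jig x = +-44, y = -123 mm, block the handle's swing.
- handle_grip (a point): Middle of the red round grip of the ratchet handle: the grip is 26 mm thick, 75 mm long and lies level, 112.5 mm (its middle) from the screw axis, axis 79 mm above the table, free beneath. Its y axis runs along the handle, towards the screw.
- handle (a joint): Ratchet handle angle, rad, clockwise from above positive; 0: it points from the screw along the jig's -y. Swings only from -0.62 to 0.62 (posts) and stays where left. Clockwise drives the screw (about 3.5 N at the grip); swinging back is free (under 2 N), the screw stays. 20 teeth (0.314 rad), up to 0.1 rad play: a swing gains whole teeth only.
- screw (a joint): Angle of the clamp screw, rad, growing as it tightens (clockwise from above). It starts between about 0.2 and 1.4, the strap meets the profile at about 3.6 and the screw stops dead at 3.75, fully tight. It has friction and never turns back by itself. The yellow mark on its head turns with it.
- strap_tip (a point): Middle of the underside of the free end of the yellow clamp strap, which is 30 mm wide (jig x), 10 mm thick, and reaches 24 mm out over the board beyond the fence face (jig +y). It sinks 2.5 mm per radian of screw; at the start it hangs 5 to 9 mm above the height of the profile's top.
- profile_mid (a point): Centre of the loose aluminium profile, a bar 160 mm long (its x axis), 30 mm by 30 mm, about 0.3 kg, lying on the jig's board roughly parallel to the fence, 130 to 150 mm from it. Flush against the fence this point lies at jig y = 15 mm, 33 mm above the table.
- spanner_mid (a point): Centre of the loose steel spanner lying flat on the board between fence and profile, roughly parallel to the fence: 160 mm long (its x axis), 10 mm thick, straight shank 108 mm long and 18 mm wide, ends 34 mm wide, 0.18 kg. Its shank may lie close beside the strap, so take it to one side of the strap.
- tray: Orange open tray fixed on the table, 240 mm (x) by 130 mm (y), 35 mm high, walls 4 mm, floor about 4 mm. Origin at the centre of its underside, z up.
- spool: Bystander: blue filament spool lying flat, 160 mm across, 55 mm high, origin under its centre.
- glue: Bystander: white glue bottle, 54 mm across, 130 mm high, origin under its centre.
- meter: Bystander: yellow multimeter lying flat, 85 by 150 mm, 35 mm high, origin under its centre.
Not all that is in view belongs to the job. Leave any blue look-alike of the part that bears profile_mid alone. Of the things that look like the part that bears spanner_mid, the larger one is meant.

How it is judged:
On the way, in this order (a step that is already met when the one before it is completed fails the run):
1. the spanner lies in the tray, let go (x of spanner_mid in the frame of tray between -0.075 and 0.075 m and y of spanner_mid in the frame of tray between -0.055 and 0.055 m and height (world z) of spanner_mid below 0.03 m and contact force between the fingers and spanner below 0.1 N and linear speed of spanner below 0.03 m/s), for 0.2 s.
2. the profile lies flush against the fence, under the strap (y of profile_mid in the frame of jig between 0.01 and 0.018 m and x of profile_mid in the frame of jig between -0.06 and 0.06 m and angle between the x axis of profile_mid and the x axis of jig, either way round below 0.04 rad and height (world z) of profile_mid below 0.036 m), for 0.2 s.
3. the screw is tight with the profile still flush (all of step 2 and value of joint screw above 3.66 rad), for 0.2 s.
At the end, for the whole second after the job is handed in: Spanner lying in the tray (centre within 75 mm lengthwise, 55 mm across, under 30 mm high); profile flat, within 3 mm of the fence and 0.04 rad of parallel, its middle within 60 mm of the strap; screw over 3.66 rad, strap pressing on the profile with over 10 N; all at rest (all of step 3 and x of spanner_mid in the frame of tray between -0.075 and 0.075 m and y of spanner_mid in the frame of tray between -0.055 and 0.055 m and height (world z) of spanner_mid below 0.03 m and contact force between strap and profile above 10 N and linear speed of each of profile, spanner below 0.01 m/s); the robot touches nothing.
It fails at once if the profile is lifted off the board (its centre over 50 mm above the table) (height (world z) of profile_mid above 0.05 m).
It fails at once if the spool is shifted by more than 25 mm (distance of spool from where it was at the start of the episode above 0.025 m).
It fails at once if the glue is shifted by more than 25 mm (distance of glue from where it was at the start of the episode above 0.025 m).
It fails at once if the meter is shifted by more than 25 mm (distance of meter from where it was at the start of the episode above 0.025 m).
It also fails if it takes over 72 s, if anything falls off the work surface, if the arm or the gripper's body presses on something with over 40 N, if the wrist force passes 120 N, or if a joint passes its speed limit or range.

### The arm

A 6-joint arm with a two-finger parallel gripper is mounted at the origin on the work surface. World frame = base frame: x ahead of the robot, y to its left, z up, the work surface at z = 0. Lengths are in m, angles in rad, forces in N, time in s.
With the tool pointing down it reaches from about 0.375 to 0.9 m from the base axis. Payload 3.1 kg.
Tool frame: the origin (TCP) lies between the finger pads; the fingertips stand 17 mm ahead of it and the grasp point (between the pads) lies 2 mm behind it (robot.nose_length is the distance from the TCP to the fingertips, in m); z points along the fingers, y is the line along which they close (so a half turn about z gives the same grasp; the last joint's range is limited). The gripper opens to 87 mm and grips with 3 to 60 N. Pads are 19 mm wide; open, the fingers measure 117 mm over their backs; the gripper's body (75 mm by 190 mm) begins 51 mm behind the grasp point.
Start: joints at [-1.498, 0.527, 1.433, -0, 1.181, -0.178], TCP at [0.156, -0.605, 0.204] pointing down, gripper open.
Joint ranges: [-3.08, 3.08], [-0.75, 2.2], [0.22, 2.44], [-1.43, 4.57], [0, 2.65], [-2.85, 2.85]. Speed limits (rad/s): [2.79, 2.79, 3.14, 3.14, 3.14, 3.14].

### API

Orientations are given as a unit quaternion [x, y, z, w].
In Python, from rig import robot, cams gives the robot as it stands.
- The arm moves only by the shell command python3 -m pendant 'ROWS' [FORCE]. ROWS is JSON, a list of rows, each an object with "jaw": the opening, from 0 (shut) to 1 (fully open); "linear": the shift along the tool's x, y, z in cm, a list of three; "twist": the turn about the tool's z in degrees. A call has 1 to 12 rows; each row shifts and turns the commanded pose from where the row before left it, along the tool's axes as they then stand; what a row does not reach is not made up. A row lasts 1/12 s, in which the tool goes at most 41.7 mm and 7.16 degrees, less where a joint would pass 70% of its speed; a pose out of reach is approached as far as the arm can. A call is refused whole if a number of a shift passes 4.17 or a number of a turn 7.16, either way. A call with a gripper value outside its range is refused whole. The fingers move at their own pace and stop on an object; FORCE is the grip in N (left out, the last holds). Time passes only in rows, so rows that do not move let the fingers close. It gives the time, the measured TCP pose, the force, the opening and the grip force at its end, in the units of the state.
- robot.get_obs(): the state, without advancing time (a new reading comes with each control period).
- cams.camera(name): name is "scene" or "top" or "wrist"; returns a dict with "color" (384x512x3 uint8, blue, green, red), "depth" (384x512 float32, m along the optical axis (not along the pixel's ray), 0 where there is no reading), "fov_y" (degrees; the focal length in pixels is half the picture's height over the tangent of half this angle, whatever the lens; pixels are square), "cx", "cy" (the principal point, pixels), "view" (4x4, takes a point from world to camera coordinates). Camera axes: x right, y down, z forward; pixel columns grow to the right and rows downward; lengths in m; the calibration is good to about 2 mm. The wrist camera is an equidistant fisheye: a pixel r from the principal point sees the ray r / f radians off the axis. A picture is of the moment at which its call begins.
- robot.hand_in(): hands the job in; it is judged then, once.
The state is a dict: "time": time; "q": joint angles; "joint_velocities": joint speeds; "joint_torque": joint torques, N m; "position": TCP position; "tool_rot": TCP orientation; "ft_force": force on the tool from outside, world axes, zero at the start; "moment": the same for the moment, N m; "grip_width": finger opening in m; "grip_force": force on a finger pad.
Only numpy, scipy, OpenCV 4.12 (cv2) and the standard library are available. Lean on these libraries where they do the work, as an engineer would, in place of code of your own. Each camera call takes 0.05 s, during which the arm holds its last target. There are 200 camera calls.

## Working session

There is one attempt and no reset: what is moved stays moved. The work goes in short steps, Python scripts to look and compute and a shell command to move; the robot and the scene stay as the last step left them, time stands still between calls to the robot, and variables do not carry over. Pictures are saved under pics/ and viewed, at most 10 in all, crops included, and the job is handed in when it is done.

```bash
mkdir -p pics; ls
cat > h.py <<'E'
import numpy as np, cv2
from rig import robot, cams
def ray(c,u,v):
    H=c["color"].shape[0]; f=H/2/np.tan(np.radians(c["fov_y"])/2)
    T=np.array(c["view"]); R=T[:3,:3]; o=-R.T@T[:3,3]
    d=np.array([(u-c["cx"])/f,(v-c["cy"])/f,1.]); return o,R.T@d
def onz(c,u,v,z):
    o,d=ray(c,u,v); return o+d*(z-o[2])/d[2]
E
python3 - <<'E'
from h import *
import pickle
cs={n:cams.camera(n) for n in("top","scene")}
pickle.dump(cs,open("c0.pkl","wb"))
for n,c in cs.items():
    cv2.imwrite(f"pics/{n}0.png",c["color"]); print(n,c["fov_y"],c["cx"],c["cy"],np.round(c["view"],3).tolist())
s=robot.get_obs(); print(s)
E
```

```text
pics
top 55.92653205537384 250.46386970114645 183.65838299649877 [[-0.001, -1.0, -0.023, 0.081], [-0.997, 0.003, -0.072, 0.518], [0.072, 0.023, -0.997, 0.986], [0.0, 0.0, 0.0, 1.0]]
scene 48.2191148322876 255.15386616130272 192.3666290451449 [[0.284, 0.959, 0.019, -0.221], [0.525, -0.14, -0.839, -0.193], [-0.802, 0.248, -0.543, 1.663], [0.0, 0.0, 0.0, 1.0]]
{'time': 0.1, 'q': array([-1.49752081e+00,  5.28417166e-01,  1.43377613e+00, -1.61786673e-05,
        1.18140711e+00, -1.78476425e-01]), 'joint_velocities': array([ 0.00034848, -0.00147474, -0.00396401,  0.00033059, -0.00078704,
        0.00101296]), 'joint_torque': array([ 1.82640115e-04, -4.40986884e+01, -1.77151179e+01,  6.35734177e-02,
        5.33962506e-02, -4.15778038e-05]), 'position': array([ 0.15567399, -0.60457745,  0.2034419 ]), 'tool_rot': array([ 9.92087189e-01,  1.25546814e-01,  4.53097099e-05, -1.00288211e-03]), 'ft_force': array([-0.09342812,  0.09048439,  0.31886689]), 'moment': array([ 0.01342173, -0.0009445 , -0.00774756]), 'grip_force': 0.0, 'grip_width': 0.08681136636903725}
```

View pics/top0.png

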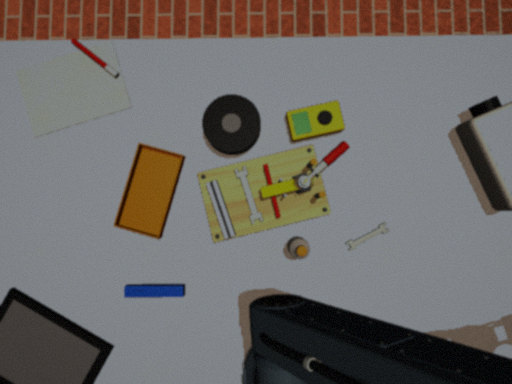

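View pics/scene0.png

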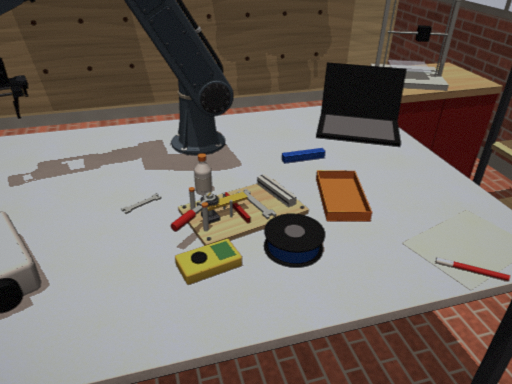

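Top view: the jig is centred near (265,193). The profile is at (220,208), the spanner at (249,195), the fence at (271,190), the screw at (304,182), the grip at (333,159) and the tray at (150,190). The spool is at (231,124), the meter at (315,120) and the glue at (297,247). The small spanner and the blue bar are decoys.

Run:
```python
from h import *
import pickle
c=pickle.load(open("c0.pkl","rb"))["top"]; im=c["color"]
cv2.imwrite("pics/crop0.png",cv2.resize(im[130:260,190:360],None,fx=4.5,fy=4.5,interpolation=cv2.INTER_CUBIC))
hsv=cv2.cvtColor(im,cv2.COLOR_BGR2HSV)
def blobs(m,box,n,z):
    x0,y0,x1,y1=box; k=np.zeros_like(m); k[y0:y1,x0:x1]=m[y0:y1,x0:x1]
    cn,_=cv2.findContours(k,cv2.RETR_EXTERNAL,cv2.CHAIN_APPROX_NONE)
    for q in sorted(cn,key=cv2.contourArea)[-2:]:
        if cv2.contourArea(q)<10: continue
        r=cv2.minAreaRect(q); b=cv2.boxPoints(r)
        p=onz(c,*r[0],z); w=np.array([onz(c,*t,z)[:2] for t in b]); e=w[1]-w[0],w[2]-w[1]
        L=max(e,key=np.linalg.norm)
        print(n,np.round(r[0],1),"c",np.round(p[:2],4),"sz",np.round([np.linalg.norm(t) for t in e],3),"ang",round(np.degrees(np.arctan2(L[1],L[0])),1))
H,S,V=cv2.split(hsv)
red=((H<6)|(H>174))&(S>150)&(V>70)
blobs(red.astype(np.uint8),(255,160,285,225),"fence",.038)
blobs(red.astype(np.uint8),(305,130,360,185),"grip",.085)
blobs(((H>5)&(H<18)&(S>150)).astype(np.uint8),(100,130,200,250),"tray",.035)
blobs(((H>22)&(H<34)&(S>190)).astype(np.uint8),(255,170,305,205),"strap",.08)
blobs(((S<70)&(V>90)).astype(np.uint8),(232,165,262,225),"spanner",.028)
blobs(((H>15)&(H<32)&(S>50)&(V>90)).astype(np.uint8),(190,135,340,250),"board",.018)
blobs(((S<90)).astype(np.uint8),(202,178,236,240),"prof",.048)
for n,u,v,z in(("spool",231,124,.055),("meter",315,120,.035),("glue",301,251,.13)):print(n,onz(c,u,v,z))
d=c["depth"]
for n,u,v in(("prof",220,208),("spanner",249,195),("strap",268,191),("grip",335,156),("head",304,182)):
    o,r=ray(c,u,v); print(n,np.round(o+r*d[v,u],3))
```

```text
fence [267.1 174. ] c [0.5433 0.034 ] sz [0.009 0.052] ang -166.3
fence [275.3 206.5] c [0.4545 0.0122] sz [0.01  0.053] ang -167.8
grip [335.8 152.7] c [ 0.5936 -0.1436] sz [0.072 0.021] ang -49.0
tray [148.9 190.5] c [0.499  0.3592] sz [0.237 0.134] ang -15.3
strap [278.4 188.2] c [0.5017 0.0058] sz [0.094 0.031] ang -75.6
spanner [248.4 194.7] c [0.4873 0.0855] sz [0.035 0.159] ang -162.1
board [211.9 220.1] c [0.4175 0.1872] sz [0.031 0.123] ang -161.2
board [273.8 192.8] c [0.4926 0.0152] sz [0.28  0.186] ang -75.8
prof [207.5 216. ] c [0.4292 0.1951] sz [0.123 0.03 ] ang 0.5
prof [220.4 210.2] c [0.4448 0.1604] sz [0.036 0.172] ang -161.3
spool [0.67845498 0.13185641 0.055     ]
meter [ 0.69290972 -0.09894007  0.035     ]
glue [ 0.3455507  -0.04539342  0.13      ]
prof [0.451 0.161 0.05 ]
spanner [0.486 0.084 0.033]
strap [0.495 0.032 0.063]
grip [ 0.584 -0.14   0.093]
head [ 0.516 -0.058  0.101]
```

View pics/crop0.png

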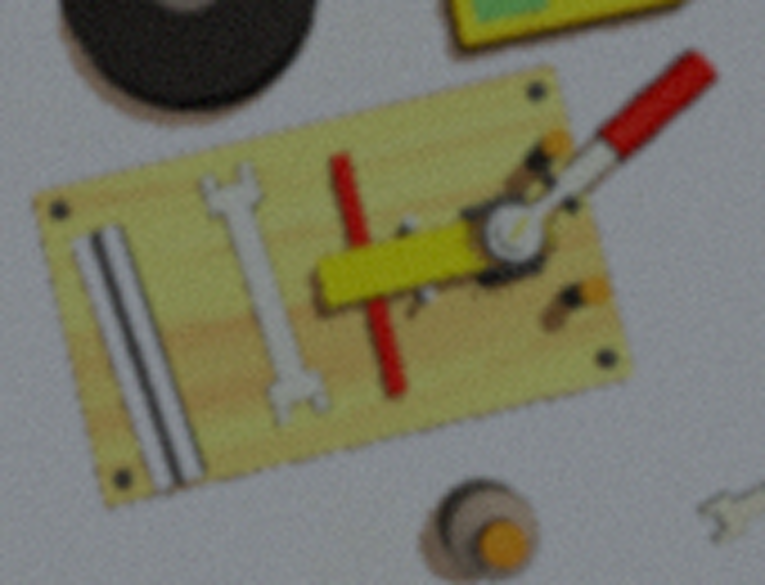

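The crop shows the strap, fence and screw lined up on jig y, with the handle swung to the counter-clockwise side (grip at crop (660,105)). The spanner shank crosses near crop (265,290), about 24 mm clear of the strap end.

Jig frame: origin ≈ (0.4975, 0.0289), yaw ≈ 14°. I'll grasp the shank 36 mm to the +x side of the strap.

```bash
cat >> h.py <<'E'
from scipy.spatial.transform import Rotation as R
J0=np.array([.4975,.0289]); JY=14.0
def jig(x,y):
    a=np.radians(JY); return J0+[x*np.cos(a)-y*np.sin(a), x*np.sin(a)+y*np.cos(a)]
def inj(p):
    a=np.radians(JY); d=np.array(p)[:2]-J0; return np.array([d[0]*np.cos(a)+d[1]*np.sin(a),-d[0]*np.sin(a)+d[1]*np.cos(a)])
def go(t,yaw=None):
    "cm to go in tool axes, and twist in deg"
    s=robot.get_obs(); M=R.from_quat(s["tool_rot"]).as_matrix()
    y=np.degrees(np.arctan2(M[1,0],M[0,0]))
    print("t",round(s["time"],2),"pos",np.round(s["position"],4),"yaw",round(y,2),"F",np.round(s["ft_force"],1),"w",round(s["grip_width"],4),"gf",round(s["grip_force"],1),"q6",round(s["q"][5],2))
    print(" linear cm",np.round(M.T@(np.array(t)-s["position"])*100,2),"twist",None if yaw is None else round((y-yaw+180)%360-180,2))
E
r='{"jaw":0.55,"linear":[2.64,-2.93,0],"twist":0}'
python3 -m pendant '[{"jaw":0.55,"linear":[2.64,-2.93,0],"twist":0},{"jaw":0.55,"linear":[2.64,-2.93,0],"twist":0},{"jaw":0.55,"linear":[2.64,-2.93,0],"twist":0},{"jaw":0.55,"linear":[2.64,-2.93,0],"twist":0},{"jaw":0.55,"linear":[2.64,-2.93,0],"twist":0},{"jaw":0.55,"linear":[2.64,-2.93,0],"twist":0},{"jaw":0.55,"linear":[2.64,-2.93,0],"twist":0},{"jaw":0.55,"linear":[2.64,-2.93,0],"twist":0},{"jaw":0.55,"linear":[2.64,-2.93,0],"twist":0},{"jaw":0.55,"linear":[2.64,-2.93,0],"twist":0}]'
python3 -m pendant '[{"jaw":0.55,"linear":[2.64,-2.93,0],"twist":0},{"jaw":0.55,"linear":[2.64,-2.93,0],"twist":0},{"jaw":0.55,"linear":[2.64,-2.93,0],"twist":0},{"jaw":0.55,"linear":[2.64,-2.93,0],"twist":0},{"jaw":0.55,"linear":[2.64,-2.93,0],"twist":0},{"jaw":0.55,"linear":[2.64,-2.93,0],"twist":0},{"jaw":0.55,"linear":[2.64,-2.93,0],"twist":0},{"jaw":0.55,"linear":[2.64,-2.93,0],"twist":0},{"jaw":0.55,"linear":[2.64,-2.93,0],"twist":0},{"jaw":0.55,"linear":[2.64,-2.93,0],"twist":-3.5},{"jaw":0.55,"linear":[0,0,0],"twist":0},{"jaw":0.55,"linear":[0,0,0],"twist":0}]'
python3 -c "
from h import *
go([.5216,.0966,.0365],17.9)
c=cams.camera('wrist'); cv2.imwrite('pics/w1.png',c['color'])"
```

```text
time: 0.93
position: [0.3387, -0.2538, 0.2042]
tool_rot: [0.992, 0.125, -0.0, -0.0]
ft_force: [1.6, 0.7, -0.3]
grip_width: 0.0483
grip_force: 0.0
time: 1.93
position: [0.5212, 0.0956, 0.2038]
tool_rot: [0.987, 0.158, -0.0, 0.0]
ft_force: [-0.1, 0.5, -1.0]
grip_width: 0.0483
grip_force: 0.0
t 1.93 pos [0.5212 0.0956 0.2038] yaw 18.16 F [-0.1  0.5 -1. ] w 0.0483 gf 0.0 q6 1.22
 linear cm [ 0.08 -0.08 16.73] twist 0.26
```

View pics/w1.png

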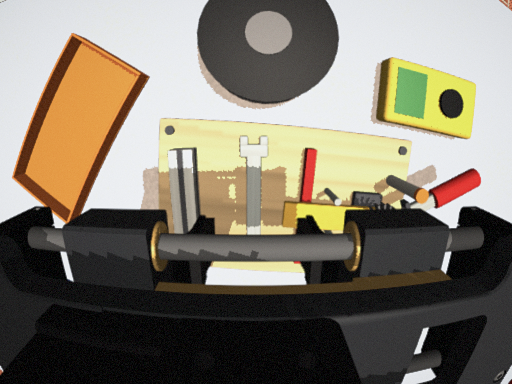

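The wrist view shows the spanner shank (column 253) centred between the fingers, with the strap to the right of the finger path. I'll descend and grip.

```bash
python3 -m pendant '[{"jaw":0.55,"linear":[0.08,-0.08,4],"twist":0.2},{"jaw":0.55,"linear":[0,0,4],"twist":0},{"jaw":0.55,"linear":[0,0,3.5],"twist":0},{"jaw":0.55,"linear":[0,0,3],"twist":0},{"jaw":0.55,"linear":[0,0,1.5],"twist":0},{"jaw":0.55,"linear":[0,0,0.6],"twist":0},{"jaw":0.55,"linear":[0,0,0],"twist":0},{"jaw":0.55,"linear":[0,0,0],"twist":0}]'
python3 -m pendant '[{"jaw":0,"linear":[0,0,0],"twist":0},{"jaw":0,"linear":[0,0,0],"twist":0},{"jaw":0,"linear":[0,0,0],"twist":0},{"jaw":0,"linear":[0,0,0],"twist":0},{"jaw":0,"linear":[0,0,0],"twist":0},{"jaw":0,"linear":[0,0,0],"twist":0}]' 45
python3 -c "
from h import *
go([.5216,.0966,.0365],17.9)"
```

```text
time: 2.65
position: [0.5218, 0.0938, 0.0389]
tool_rot: [0.988, 0.153, 0.0, 0.0]
ft_force: [0.6, -0.1, 0.7]
grip_width: 0.0477
grip_force: 0.0
time: 3.15
position: [0.5218, 0.0949, 0.0387]
tool_rot: [0.988, 0.154, 0.0, 0.0]
ft_force: [0.2, -0.1, -0.1]
grip_width: 0.0156
grip_force: 0.0
t 3.15 pos [0.5218 0.0949 0.0387] yaw 17.74 F [ 0.2 -0.1 -0.1] w 0.0156 gf 0.0 q6 1.23
 linear cm [ 0.03 -0.17  0.22] twist -0.16
```

```bash
python3 -m pendant '[{"jaw":0.6,"linear":[0,0,0],"twist":0},{"jaw":0.6,"linear":[0,0,0],"twist":0},{"jaw":0.6,"linear":[0,0,0],"twist":0},{"jaw":0.6,"linear":[0,0,0.1],"twist":0},{"jaw":0.6,"linear":[0,-0.1,0.1],"twist":0},{"jaw":0.6,"linear":[0,0,0.05],"twist":0},{"jaw":0.6,"linear":[0,0,0],"twist":0}]'
python3 -c "
from h import *
go([.5216,.0966,.0365],17.9)
c=cams.camera('wrist'); cv2.imwrite('pics/w2.png',c['color'])"
```

```text
time: 3.73
position: [0.5211, 0.0958, 0.0356]
tool_rot: [0.988, 0.154, -0.0, -0.0]
ft_force: [0.2, 0.3, 1.5]
grip_width: 0.05
grip_force: 0.0
t 3.73 pos [0.5211 0.0958 0.0356] yaw 17.73 F [0.2 0.3 1.5] w 0.05 gf 0.0 q6 1.23
 linear cm [ 0.07 -0.06 -0.09] twist -0.17
```

View pics/w2.png

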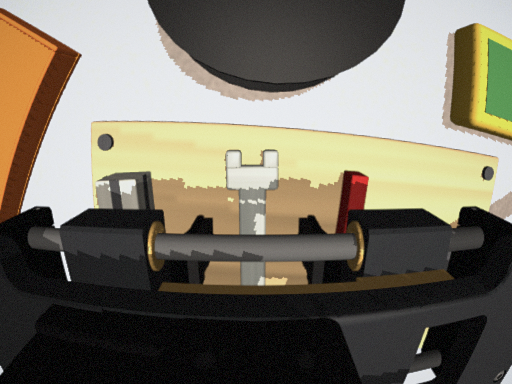

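The spanner shank (column 253) still lies between the fingers. I'll close again and wait longer.

```bash
python3 -m pendant '[{"jaw":0,"linear":[0,0,0],"twist":0},{"jaw":0,"linear":[0,0,0],"twist":0},{"jaw":0,"linear":[0,0,0],"twist":0},{"jaw":0,"linear":[0,0,0],"twist":0},{"jaw":0,"linear":[0,0,0],"twist":0},{"jaw":0,"linear":[0,0,0],"twist":0},{"jaw":0,"linear":[0,0,0],"twist":0},{"jaw":0,"linear":[0,0,0],"twist":0},{"jaw":0,"linear":[0,0,0],"twist":0}]' 45
```

```text
time: 4.53
position: [0.5213, 0.0958, 0.0359]
tool_rot: [0.988, 0.154, 0.0, -0.0]
ft_force: [0.5, -0.5, -0.1]
grip_width: 0.0033
grip_force: 0.0
```

```bash
python3 -c "
from h import *
print(robot.nose_length); go([.5216,.0966,.0365],17.9)
a=cams.camera('scene');c=a['color'];w=cams.camera('wrist')['color']; t=cams.camera('top')['color']
x=cv2.resize(c[150:270,160:320],(533,400),interpolation=2)
y=cv2.resize(w[130:330,100:450],(533,300))[:200]
cv2.imwrite('pics/s3.png',np.vstack([x,y]))"
```

```text
0.017
t 4.53 pos [0.5213 0.0958 0.0359] yaw 17.73 F [ 0.5 -0.5 -0.1] w 0.0033 gf 0.0 q6 1.23
 linear cm [ 0.05 -0.07 -0.06] twist -0.17
```

View pics/s3.png

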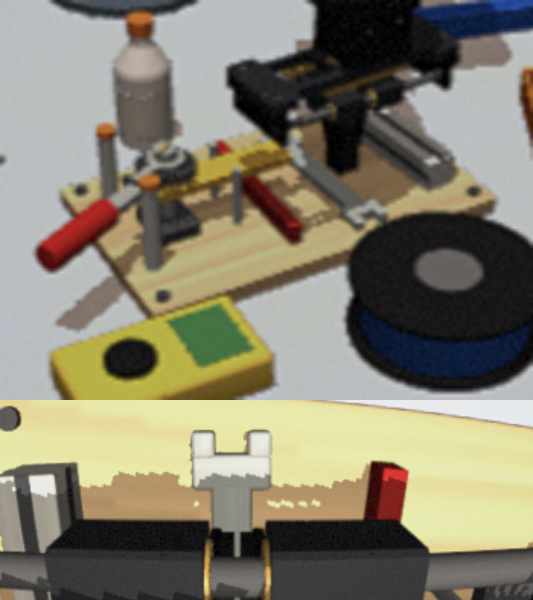

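The fingers closed on top of the shank, with their tips ending above it at crop (345,170). I'll open and feel for the board with small steps.

```bash
python3 -m pendant '[{"jaw":0.6,"linear":[0,0,0],"twist":0},{"jaw":0.6,"linear":[0,0,0],"twist":0},{"jaw":0.6,"linear":[0,0,0],"twist":0},{"jaw":0.6,"linear":[0,0,0],"twist":0},{"jaw":0.6,"linear":[0,0,0],"twist":0},{"jaw":0.6,"linear":[0,0,0.15],"twist":0},{"jaw":0.6,"linear":[0,0,0],"twist":0}]'
python3 -m pendant '[{"jaw":0.6,"linear":[0,0,0.2],"twist":0},{"jaw":0.6,"linear":[0,0,0],"twist":0},{"jaw":0.6,"linear":[0,0,0],"twist":0}]'
python3 -c "
from h import *
for n in('top','scene'):
    c=cams.camera(n); f=192/np.tan(np.radians(c['fov_y'])/2); d=c['depth']
    V,U=np.mgrid[:384,:512]; P=np.dstack([(U-c['cx'])/f*d,(V-c['cy'])/f*d,d]); T=np.array(c['view'])
    W=(P-T[:3,3])@T[:3,:3]
    for nm,x,y,l in(('table',.62,.3,.02),('board',*jig(.06,.02),.008),('board2',*jig(-.06,.09),.008),('span',.4873-.03,.0855-.01,.006),('prof',.4448,.1604,.008)):
        m=(abs(W[...,0]-x)<l)&(abs(W[...,1]-y)<l)&(d>0)&(W[...,2]<.06); print(n,nm,m.sum(),np.round(np.median(W[...,2][m]),4) if m.any() else '')
"
```

```text
time: 5.27
position: [0.5212, 0.0958, 0.0342]
tool_rot: [0.988, 0.154, -0.0, -0.0]
ft_force: [-0.2, -0.2, 0.5]
grip_width: 0.0391
grip_force: 0.0
time: 5.52
position: [0.5212, 0.0958, 0.0322]
tool_rot: [0.988, 0.154, -0.0, -0.0]
ft_force: [1.0, 0.4, 0.3]
grip_width: 0.0511
grip_force: 0.0
top table 183 0.0022
top board 0 
top board2 0 
top span 0 
top prof 0 
scene table 327 -0.0001
scene board 34 0.0152
scene board2 0 
scene span 21 -0.7459
scene prof 7 -0.7509
```

```bash
for i in 1; do
python3 -m pendant '[{"jaw":0.55,"linear":[0,0,0.2],"twist":0},{"jaw":0.55,"linear":[0,0,0],"twist":0},{"jaw":0.55,"linear":[0,0,0],"twist":0}]' | egrep 'pos|ft'
python3 -m pendant '[{"jaw":0.55,"linear":[0,0,0.2],"twist":0},{"jaw":0.55,"linear":[0,0,0],"twist":0},{"jaw":0.55,"linear":[0,0,0],"twist":0}]'| egrep 'pos|ft'
python3 -m pendant '[{"jaw":0.55,"linear":[0,0,0.15],"twist":0},{"jaw":0.55,"linear":[0,0,0],"twist":0},{"jaw":0.55,"linear":[0,0,0],"twist":0}]'| egrep 'pos|ft'
done
```

```text
position: [0.5212, 0.0958, 0.0302]
ft_force: [-0.1, -0.9, 0.1]
position: [0.5212, 0.0957, 0.0282]
ft_force: [0.3, -0.7, 0.1]
position: [0.5212, 0.0958, 0.0268]
ft_force: [0.8, 0.3, 0.3]
```

```bash
python3 -m pendant '[{"jaw":0.55,"linear":[0,0,0.2],"twist":0},{"jaw":0.55,"linear":[0,0,0],"twist":0},{"jaw":0.55,"linear":[0,0,0],"twist":0}]' | egrep 'pos|ft'
python3 -m pendant '[{"jaw":0,"linear":[0,0,0],"twist":0},{"jaw":0,"linear":[0,0,0],"twist":0},{"jaw":0,"linear":[0,0,0],"twist":0},{"jaw":0,"linear":[0,0,0],"twist":0},{"jaw":0,"linear":[0,0,0],"twist":0},{"jaw":0,"linear":[0,0,0],"twist":0}]' 45
```

```text
position: [0.5212, 0.0958, 0.0247]
ft_force: [-0.4, 0.7, 1.7]
time: 7.12
position: [0.5213, 0.0958, 0.0249]
tool_rot: [0.988, 0.154, -0.0, -0.0]
ft_force: [-0.6, 0.7, 0.5]
grip_width: 0.0156
grip_force: 0.0
```

```bash
python3 -m pendant '[{"jaw":0.5,"linear":[0,0,0],"twist":0},{"jaw":0.5,"linear":[0,0,0],"twist":0},{"jaw":0.5,"linear":[0,0,0],"twist":0},{"jaw":0.5,"linear":[0,0,0],"twist":0},{"jaw":0.5,"linear":[0,0,0.2],"twist":0},{"jaw":0.5,"linear":[0,0,0],"twist":0},{"jaw":0.5,"linear":[0,0,0],"twist":0}]' | egrep 'pos|ft|w'
python3 -m pendant '[{"jaw":0.5,"linear":[0,0,0.2],"twist":0},{"jaw":0.5,"linear":[0,0,0],"twist":0},{"jaw":0.5,"linear":[0,0,0],"twist":0}]' | egrep 'pos|ft'
python3 -c "
from h import *
a=cams.camera('scene');c=a['color']
cv2.imwrite('pics/s4.png',cv2.resize(c[165:225,230:320],(720,480),interpolation=2))"
```

```text
position: [0.5212, 0.0958, 0.0227]
ft_force: [-0.2, 0.5, -1.2]
grip_width: 0.0428
position: [0.5212, 0.0958, 0.0207]
ft_force: [0.4, -0.3, 0.5]
```

View pics/s4.png

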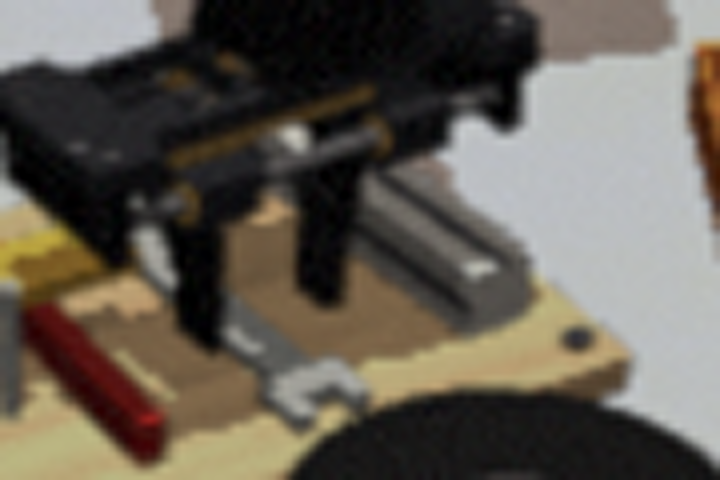

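The finger tips (205,348) and (320,300) straddle the shank but still end about 10 mm above the board, so the true tips sit higher than the stated numbers. I'll keep feeling downward.

```bash
python3 -m pendant '[{"jaw":0.5,"linear":[0,0,0.3],"twist":0},{"jaw":0.5,"linear":[0,0,0],"twist":0},{"jaw":0.5,"linear":[0,0,0],"twist":0}]' | egrep 'pos|ft'
python3 -m pendant '[{"jaw":0.5,"linear":[0,0,0.3],"twist":0},{"jaw":0.5,"linear":[0,0,0],"twist":0},{"jaw":0.5,"linear":[0,0,0],"twist":0}]' | egrep 'pos|ft'
python3 -m pendant '[{"jaw":0,"linear":[0,0,0],"twist":0},{"jaw":0,"linear":[0,0,0],"twist":0},{"jaw":0,"linear":[0,0,0],"twist":0},{"jaw":0,"linear":[0,0,0],"twist":0},{"jaw":0,"linear":[0,0,0],"twist":0},{"jaw":0,"linear":[0,0,0],"twist":0}]' 45
```

```text
position: [0.5211, 0.0958, 0.0176]
ft_force: [0.9, -0.1, 0.1]
position: [0.5211, 0.0958, 0.0146]
ft_force: [0.4, 0.1, -0.3]
time: 9.0
position: [0.5213, 0.0958, 0.0149]
tool_rot: [0.988, 0.154, 0.0, -0.0]
ft_force: [-0.4, 0.4, -0.0]
grip_width: 0.011
grip_force: 0.0
```

```bash
python3 -m pendant '[{"jaw":0.5,"linear":[0,0,0],"twist":0},{"jaw":0.5,"linear":[0,0,0],"twist":0},{"jaw":0.5,"linear":[0,0,0],"twist":0},{"jaw":0.5,"linear":[0,0,0],"twist":0},{"jaw":0.5,"linear":[0,0,0.2],"twist":0},{"jaw":0.5,"linear":[0,0,0],"twist":0}]' | egrep 'pos|ft|w'
python3 -m pendant '[{"jaw":0.5,"linear":[0,0,0.2],"twist":0},{"jaw":0.5,"linear":[0,0,0],"twist":0}]' | egrep 'pos|ft'
python3 -c "
from h import *
a=cams.camera('scene');c=a['color']
t=cams.camera('top')['color']
x=cv2.resize(c[175:225,230:305],(600,400),interpolation=2)
cv2.imwrite('pics/s5.png',x)"
```

```text
position: [0.5211, 0.0958, 0.0126]
ft_force: [0.4, 0.1, 0.8]
grip_width: 0.0404
position: [0.5211, 0.0958, 0.0105]
ft_force: [0.6, 0.6, -0.5]
```

View pics/s5.png

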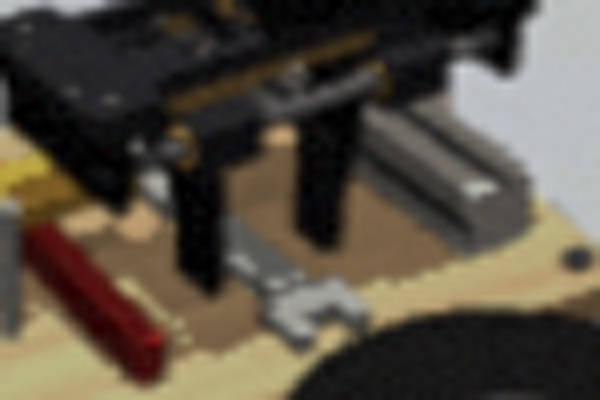

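The near tip is at crop (210,290) and the far tip at (322,245). I'll project the predicted tips to get the true tip height.

```bash
python3 -c "
from h import *
c=cams.camera('scene'); T=np.array(c['view']); f=192/np.tan(np.radians(c['fov_y'])/2)
def pr(p):
    q=T[:3,:3]@p+T[:3,3]; return np.round([((q[0]/q[2]*f+c['cx'])-230)*8,((q[1]/q[2]*f+c['cy'])-175)*8]).astype(int)
s=robot.get_obs(); M=R.from_quat(s['tool_rot']).as_matrix(); print(s['position'],s['grip_width'],s['q'])
for z in(.0,.01,.018,.028,.038):
    print(z,[tuple(pr(np.array([*(s['position']+M[:,1]*k+M[:,0]*.01)[:2],z]))) for k in(-.036,-.0215,.0215,.036)])
print('span head end',pr(np.array([.4873+.07*.9516,.0855+.07*.307,.028])))
print('fence end',pr(np.array([*jig(.075,0),.038])),pr(np.array([*jig(.075,0),.018])))
"
```

```text
[0.52122189 0.09577616 0.01073836] 0.04349446696229855 [-2.92986626e-02  7.11329856e-01  1.81111017e+00  2.11522386e-05
  6.19399829e-01  1.23207863e+00]
0.0 [(np.int64(347), np.int64(303)), (np.int64(316), np.int64(315)), (np.int64(220), np.int64(352)), (np.int64(187), np.int64(365))]
0.01 [(np.int64(348), np.int64(281)), (np.int64(317), np.int64(293)), (np.int64(221), np.int64(330)), (np.int64(188), np.int64(343))]
0.018 [(np.int64(349), np.int64(263)), (np.int64(318), np.int64(275)), (np.int64(221), np.int64(312)), (np.int64(188), np.int64(325))]
0.028 [(np.int64(350), np.int64(241)), (np.int64(319), np.int64(253)), (np.int64(222), np.int64(290)), (np.int64(189), np.int64(302))]
0.038 [(np.int64(352), np.int64(218)), (np.int64(320), np.int64(230)), (np.int64(222), np.int64(267)), (np.int64(189), np.int64(280))]
span head end [312 304]
fence end [164 333] [163 379]
```

The tips are actually at about z = 0.028, roughly 35 mm higher than the stated nose geometry gives. I'll go down about 8 mm more, feeling for contact.

```bash
python3 -m pendant '[{"jaw":0.5,"linear":[0,0,0.3],"twist":0},{"jaw":0.5,"linear":[0,0,0.2],"twist":0},{"jaw":0.5,"linear":[0,0,0],"twist":0}]' | egrep 'pos|ft|w'
python3 -m pendant '[{"jaw":0.5,"linear":[0,0,0.15],"twist":0},{"jaw":0.5,"linear":[0,0,0],"twist":0},{"jaw":0.5,"linear":[0,0,0],"twist":0}]' | egrep 'pos|ft'
python3 -m pendant '[{"jaw":0,"linear":[0,0,0],"twist":0},{"jaw":0,"linear":[0,0,0],"twist":0},{"jaw":0,"linear":[0,0,0],"twist":0},{"jaw":0,"linear":[0,0,0],"twist":0},{"jaw":0,"linear":[0,0,0],"twist":0},{"jaw":0,"linear":[0,0,0],"twist":0}]' 45
```

```text
position: [0.521, 0.0958, 0.0054]
ft_force: [0.1, 0.2, -0.1]
grip_width: 0.0435
position: [0.5212, 0.0958, 0.0042]
ft_force: [0.3, 0.2, 0.4]
time: 10.82
position: [0.5212, 0.0959, 0.0044]
tool_rot: [0.988, 0.154, -0.0, -0.0]
ft_force: [-0.2, 0.9, 0.7]
grip_width: 0.017
grip_force: 45.0
```

It grips at 45 N. I'll lift and carry it to the tray.

```bash
python3 -m pendant '[{"jaw":0,"linear":[0,0,-1],"twist":0},{"jaw":0,"linear":[0,0,-2],"twist":0},{"jaw":0,"linear":[0,0,-2.5],"twist":0},{"jaw":0,"linear":[0,0,-2.5],"twist":0},{"jaw":0,"linear":[1.27,-3.4,0],"twist":0},{"jaw":0,"linear":[1.27,-3.4,0],"twist":0},{"jaw":0,"linear":[1.27,-3.4,0],"twist":0},{"jaw":0,"linear":[1.27,-3.4,0],"twist":0},{"jaw":0,"linear":[1.27,-3.4,0],"twist":0},{"jaw":0,"linear":[1.27,-3.4,0],"twist":0},{"jaw":0,"linear":[1.27,-3.4,0],"twist":0}]'
python3 -m pendant '[{"jaw":0,"linear":[0,0,0],"twist":6.6},{"jaw":0,"linear":[0,0,0],"twist":6.6},{"jaw":0,"linear":[0,0,0],"twist":6.6},{"jaw":0,"linear":[0,0,0],"twist":6.6},{"jaw":0,"linear":[0,0,0],"twist":6.6},{"jaw":0,"linear":[0,0,0],"twist":0},{"jaw":0,"linear":[0,0,0],"twist":0}]'|egrep 'grip'
python3 -c "
from h import *
go([.5332,.3496,-.006],-15.3)
c=cams.camera('wrist')['color'];t=cams.camera('top')['color']
cv2.imwrite('pics/w6.png',np.hstack([c,cv2.resize(t[110:270,90:210],(288,384))]))"
```

```text
time: 11.73
position: [0.5329, 0.3511, 0.0848]
tool_rot: [0.988, 0.154, -0.0, 0.0]
ft_force: [0.7, -1.2, -1.8]
grip_width: 0.0174
grip_force: 45.0
grip_width: 0.017
grip_force: 45.0
t 12.32 pos [0.5332 0.3494 0.0846] yaw -15.09 F [ 0.3  0.5 -2.3] w 0.017 gf 45.0 q6 2.24
 linear cm [-0.01 -0.03  9.06] twist 0.21
```

View pics/w6.png

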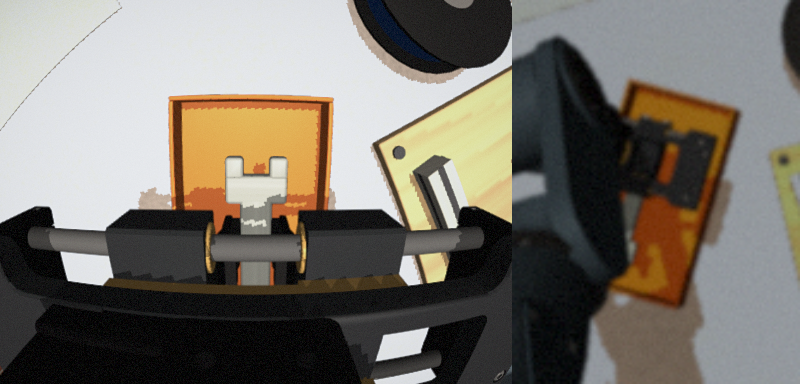

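The spanner is held level, centred over the tray (wrist view: spanner column 255 between walls at 175 and 328). Lowering and releasing.

```bash
python3 -m pendant '[{"jaw":0,"linear":[0,0,2.5],"twist":0},{"jaw":0,"linear":[0,0,2.5],"twist":0},{"jaw":0,"linear":[0,0,2.2],"twist":0},{"jaw":0,"linear":[0,0,1],"twist":0},{"jaw":0,"linear":[0,0,0.6],"twist":0},{"jaw":0,"linear":[0,0,0.2],"twist":0},{"jaw":0,"linear":[0,0,0],"twist":0}]'
python3 -m pendant '[{"jaw":0.5,"linear":[0,0,0],"twist":0},{"jaw":0.5,"linear":[0,0,0],"twist":0},{"jaw":0.5,"linear":[0,0,0],"twist":0},{"jaw":0.5,"linear":[0,0,0],"twist":0},{"jaw":0.5,"linear":[0,0,0],"twist":0},{"jaw":0.5,"linear":[0,0,-2],"twist":0},{"jaw":0.5,"linear":[0,0,-4],"twist":0},{"jaw":1,"linear":[0,0,-4],"twist":0},{"jaw":1,"linear":[0,0,0],"twist":0}]'
python3 -c "
from h import *
go([*jig(-.019,.18),.09],104)
print(jig(-.019,.18))
"
```

```text
time: 13.0
position: [0.534, 0.3497, -0.0054]
tool_rot: [0.991, -0.133, 0.0, -0.0]
ft_force: [1.1, 0.4, -2.5]
grip_width: 0.0169
grip_force: 45.0
time: 13.75
position: [0.539, 0.3521, 0.1026]
tool_rot: [0.991, -0.133, 0.007, -0.004]
ft_force: [1.4, 0.4, 1.0]
grip_width: 0.0505
grip_force: 0.0
t 13.75 pos [0.539  0.3521 0.1026] yaw -15.26 F [1.4 0.4 1. ] w 0.0505 gf 0.0 q6 2.24
 linear cm [-5.97 17.51  1.01] twist -119.26
[0.43551844 0.19895671]
```

```bash
python3 -m pendant '[{"jaw":1,"linear":[-1.26,3.38,0],"twist":0},{"jaw":1,"linear":[-1.26,3.38,0],"twist":0},{"jaw":1,"linear":[-1.26,3.38,0],"twist":0},{"jaw":1,"linear":[-1.26,3.38,0],"twist":0},{"jaw":1,"linear":[-1.26,3.38,0],"twist":0},{"jaw":1,"linear":[0,0,0],"twist":-7},{"jaw":1,"linear":[0,0,0],"twist":-7},{"jaw":1,"linear":[0,0,0],"twist":-7},{"jaw":1,"linear":[0,0,0],"twist":-7},{"jaw":1,"linear":[0,0,0],"twist":-7},{"jaw":1,"linear":[0,0,0],"twist":-7}]' >/dev/null
python3 -m pendant '[{"jaw":1,"linear":[0,0,0],"twist":-7},{"jaw":1,"linear":[0,0,0],"twist":-7},{"jaw":1,"linear":[0,0,0],"twist":-7},{"jaw":1,"linear":[0,0,0],"twist":-7},{"jaw":1,"linear":[0,0,0],"twist":-7},{"jaw":1,"linear":[0,0,0],"twist":-7},{"jaw":1,"linear":[0,0,0],"twist":-7},{"jaw":1,"linear":[0,0,0],"twist":-7},{"jaw":1,"linear":[0,0,0],"twist":-7},{"jaw":1,"linear":[0,0,0],"twist":-7},{"jaw":1,"linear":[0,0,0],"twist":-7},{"jaw":1,"linear":[0,0,0],"twist":0}]'
python3 - <<'E'
from h import *
go([*jig(-.019,.187),.0085],104)
# check spanner in tray + jig angle from fence far pixels
c=cams.camera('top'); im=c['color']; H,S,V=cv2.split(cv2.cvtColor(im,cv2.COLOR_BGR2HSV))
m=((S<110)&(V>80)).astype(np.uint8); k=np.zeros_like(m)
cv2.fillPoly(k,[cv2.boxPoints(((148.9,190.5),(78,38),-75+180)).astype(int)],1)
k2=m*k; ys,xs=np.nonzero(k2); print(len(xs)); 
if len(xs)>20:
    r=cv2.minAreaRect(np.c_[xs,ys].astype(np.float32)); print(r,onz(c,*r[0],.012))
E
```

```text
time: 15.67
position: [0.4284, 0.2032, 0.0946]
tool_rot: [0.617, 0.787, 0.0, 0.0]
ft_force: [-0.2, 0.6, 0.8]
grip_width: 0.0873
grip_force: 0.0
t 15.67 pos [0.4284 0.2032 0.0946] yaw 103.85 F [-0.2  0.6  0.8] w 0.0873 gf 0.0 q6 -0.04
 linear cm [0.12 0.58 8.61] twist -0.15
312
((153.60000610351562, 183.20001220703125), (12.016654968261719, 41.7420654296875), 18.434947967529297) [0.52090207 0.35328544 0.012     ]
```

```bash
python3 -m pendant '[{"jaw":1,"linear":[0.1,0.58,2],"twist":0},{"jaw":1,"linear":[0,0,3],"twist":0},{"jaw":1,"linear":[0,0,2.5],"twist":0},{"jaw":1,"linear":[0,0,1.1],"twist":0},{"jaw":1,"linear":[0,0,0],"twist":0}]'|egrep 'pos|ft'
python3 -m pendant '[{"jaw":1,"linear":[-1.2,0,0],"twist":0},{"jaw":1,"linear":[-1,0,0],"twist":0},{"jaw":1,"linear":[-1,0,0],"twist":0},{"jaw":1,"linear":[-1,0,0],"twist":0},{"jaw":1,"linear":[-1,0,0],"twist":0},{"jaw":1,"linear":[-1,0,0],"twist":0},{"jaw":1,"linear":[-1,0,0],"twist":0},{"jaw":1,"linear":[-1,0,0],"twist":0},{"jaw":1,"linear":[-1,0,0],"twist":0},{"jaw":1,"linear":[-1,0,0],"twist":0},{"jaw":1,"linear":[-1,0,0],"twist":0},{"jaw":1,"linear":[-1,0,0],"twist":0}]'|egrep 'pos|ft'
python3 -m pendant '[{"jaw":1,"linear":[0,0,0],"twist":0},{"jaw":1,"linear":[0,0,0],"twist":0}]'|egrep 'pos|ft'
python3 - <<'E'
from h import *
go([*jig(-.019,.042),.0085],104)
print(inj(robot.get_obs()["position"]))
c=cams.camera('wrist')['color']; s=cams.camera('scene')['color']
cv2.imwrite('pics/w7.png',np.hstack([cv2.resize(c,(400,300)),cv2.resize(s[160:250,180:300],(400,300),interpolation=2)]))
E
```

```text
position: [0.4321, 0.205, 0.0062]
ft_force: [-0.9, -0.2, -1.2]
position: [0.4625, 0.086, 0.0084]
ft_force: [-1.3, 4.3, 2.3]
position: [0.4632, 0.0858, 0.0082]
ft_force: [-0.1, 1.1, 0.4]
t 17.3 pos [0.4632 0.0858 0.0082] yaw 103.66 F [-0.1  1.1  0.4] w 0.087 gf 0.0 q6 -0.29
 linear cm [-2.15  0.07 -0.03] twist -0.34
[-0.01954092  0.06353659]
```

View pics/w7.png

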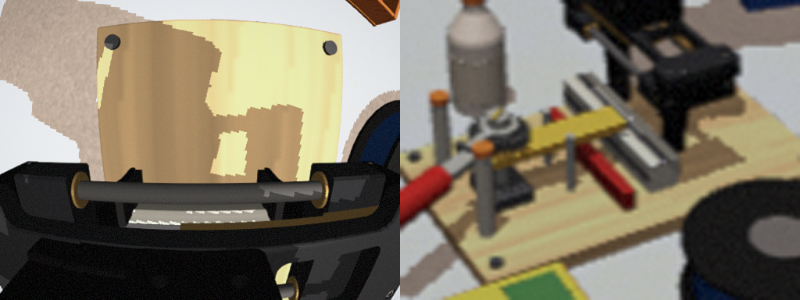

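The profile is sliding parallel to the fence, with about 2 cm left and the strap end above its near edge. That was the last of the 10 pictures, so from here I work by numbers only.

```bash
python3 -m pendant '[{"jaw":1,"linear":[-0.7,0,0],"twist":-0.3},{"jaw":1,"linear":[-0.5,0,0],"twist":0},{"jaw":1,"linear":[-0.3,0,0],"twist":0},{"jaw":1,"linear":[0,0,0],"twist":0}]'|egrep 'pos|ft'
python3 -m pendant '[{"jaw":1,"linear":[-0.2,0,0],"twist":0},{"jaw":1,"linear":[-0.1,0,0],"twist":0}]'|egrep 'pos|ft'
python3 -m pendant '[{"jaw":1,"linear":[-0.2,0,0],"twist":0},{"jaw":1,"linear":[0,0,0],"twist":0}]'|egrep 'pos|ft'
python3 - <<'E'
from h import *
print(inj(robot.get_obs()["position"]))
c=cams.camera('scene'); f=192/np.tan(np.radians(c['fov_y'])/2); d=c['depth']
V,U=np.mgrid[:384,:512]; P=np.dstack([(U-c['cx'])/f*d,(V-c['cy'])/f*d,d]); T=np.array(c['view'])
W=(P-T[:3,3])@T[:3,:3]; a=np.radians(JY); D=W[...,:2]-J0
X=D@[np.cos(a),np.sin(a)]; Y=D@[-np.sin(a),np.cos(a)]; Z=W[...,2]
m=(X>.02)&(X<.07)&(Y>-.03)&(Y<.06)&(d>0)
h,s,v=cv2.split(cv2.cvtColor(c['color'],cv2.COLOR_BGR2HSV))
for lo in np.arange(-.02,.06,.004):
    k=m&(Y>=lo)&(Y<lo+.004)
    if k.sum(): print(round(lo,3),k.sum(),"z",np.round(np.median(Z[k]),3),"sat",np.median(s[k]))
E
```

```text
position: [0.4664, 0.0718, 0.0083]
ft_force: [-0.1, 0.1, 0.3]
position: [0.4669, 0.0694, 0.0083]
ft_force: [0.1, 1.5, 0.4]
position: [0.4674, 0.0673, 0.0084]
ft_force: [0.3, -0.5, -0.4]
[-0.01991263  0.0445681 ]
-0.02 26 z 0.015 sat 87.0
-0.016 23 z 0.016 sat 92.0
-0.012 75 z 0.025 sat 193.0
-0.008 26 z -0.366 sat 129.5
-0.004 23 z 0.036 sat 190.0
0.0 23 z 0.035 sat 135.0
0.004 73 z 0.043 sat 34.0
0.008 98 z 0.105 sat 54.0
0.012 58 z 0.047 sat 22.5
0.016 60 z 0.047 sat 26.5
0.02 59 z 0.047 sat 23.0
0.024 59 z 0.046 sat 31.0
0.028 50 z 0.046 sat 41.5
0.032 47 z 0.051 sat 88.0
0.036 41 z 0.05 sat 128.0
0.04 42 z 0.047 sat 128.0
0.044 55 z 0.061 sat 89.0
0.048 61 z 0.051 sat 88.0
0.052 64 z 0.042 sat 103.0
0.056 61 z 0.113 sat 88.0
```

Nearly there. Pushing in small steps until the fence reacts.

```bash
python3 -m pendant '[{"jaw":1,"linear":[-0.1,0,0],"twist":0},{"jaw":1,"linear":[-0.1,0,0],"twist":0}]'|egrep 'pos|ft'
python3 -m pendant '[{"jaw":1,"linear":[-0.1,0,0],"twist":0},{"jaw":1,"linear":[0,0,0],"twist":0}]'|egrep 'pos|ft'
python3 -m pendant '[{"jaw":1,"linear":[-0.1,0,0],"twist":0},{"jaw":1,"linear":[0,0,0],"twist":0}]'|egrep 'pos|ft'
```

```text
position: [0.4678, 0.0657, 0.0084]
ft_force: [0.2, 1.6, -0.3]
position: [0.4681, 0.0647, 0.0084]
ft_force: [-0.0, 3.3, -0.1]
position: [0.4681, 0.0646, 0.0084]
ft_force: [0.5, 7.0, 0.8]
```

Contact with the fence. One more millimetre, then check, back off and rise.

```bash
python3 -m pendant '[{"jaw":1,"linear":[-0.15,0,0],"twist":0},{"jaw":1,"linear":[0,0,0],"twist":0},{"jaw":1,"linear":[0,0,0],"twist":0}]'|egrep 'pos|ft|tool'
python3 -m pendant '[{"jaw":1,"linear":[0.5,0,0],"twist":0},{"jaw":1,"linear":[2,0,0],"twist":0},{"jaw":1,"linear":[1.5,0,-1],"twist":0},{"jaw":1,"linear":[0,0,-4],"twist":0},{"jaw":1,"linear":[0,0,-4],"twist":0},{"jaw":1,"linear":[0,0,-4],"twist":0},{"jaw":1,"linear":[0,0,0],"twist":0}]'|egrep 'pos|ft'
python3 - <<'E'
from h import *
c=cams.camera('top'); im=c['color']; H,S,V=cv2.split(cv2.cvtColor(im,cv2.COLOR_BGR2HSV))
# handle grip and heads now
red=(((H<6)|(H>174))&(S>150)&(V>70)).astype(np.uint8); k=np.zeros_like(red); k[130:190,305:365]=red[130:190,305:365]
cn,_=cv2.findContours(k,0,1)
if cn:
    q=max(cn,key=cv2.contourArea); r=cv2.minAreaRect(q); g=onz(c,*r[0],.085)[:2]; print("grip",cv2.contourArea(q),g); sc=jig(0,-.09)
    v=inj(g)-[0,-.09]; print(v,np.hypot(*v),"angle",np.arctan2(-v[0],-v[1]))
    u=-v/np.hypot(*v); a=np.degrees(np.arctan2(u[1],u[0]))+JY
    p=sc-0.1125*(np.array([np.cos(np.radians(a)),np.sin(np.radians(a))])); print("target",p,a); go([*p,.045],a)
s=cams.camera('scene'); f=192/np.tan(np.radians(s['fov_y'])/2); d=s['depth']
V2,U=np.mgrid[:384,:512]; P=np.dstack([(U-s['cx'])/f*d,(V2-s['cy'])/f*d,d]); T=np.array(s['view'])
W=(P-T[:3,3])@T[:3,:3]; a=np.radians(JY); D=W[...,:2]-J0
X=D@[np.cos(a),np.sin(a)]; Y=D@[-np.sin(a),np.cos(a)]; Z=W[...,2]; sat=cv2.split(cv2.cvtColor(s['color'],cv2.COLOR_BGR2HSV))[1]
m=(abs(Z-.047)<.004)&(sat<60)&(abs(X)<.13)&(Y>-.02)&(Y<.06)
print("profile top",m.sum(),X[m].min(),X[m].max(),Y[m].mean(), np.polyfit(X[m],Y[m],1))
E
```

```text
position: [0.4681, 0.0646, 0.0084]
tool_rot: [0.616, 0.787, 0.001, -0.001]
ft_force: [0.3, 14.6, 1.5]
position: [0.4642, 0.1008, 0.1448]
ft_force: [1.9, -0.5, 0.8]
grip 190.0 [ 0.59350105 -0.14351128]
[ 0.05143935 -0.10051469] 0.1129123954298502 angle -0.4730108795343605
target [ 0.59322995 -0.14320053] 131.10152706108985
t 19.5 pos [0.4625 0.1007 0.1423] yaw 104.07 F [ 0.5 -0.1  1. ] w 0.0871 gf 0.0 q6 -0.27
 linear cm [-26.8    6.65   9.89] twist -27.03
profile top 242 -0.09797940562649071 0.06857970410728607 0.015243396134152003 [-0.00982103  0.01514488]
```

The profile is flush: y ≈ 15 mm, centre x ≈ −15 mm, parallel. Now to the handle, at about −0.47 rad.

```bash
python3 -m pendant '[{"jaw":1,"linear":[-3.83,0.95,0],"twist":0},{"jaw":1,"linear":[-3.83,0.95,0],"twist":0},{"jaw":1,"linear":[-3.83,0.95,0],"twist":0},{"jaw":1,"linear":[-3.83,0.95,0],"twist":0},{"jaw":1,"linear":[-3.83,0.95,0],"twist":0},{"jaw":1,"linear":[-3.83,0.95,0],"twist":0},{"jaw":1,"linear":[-3.83,0.95,0],"twist":0},{"jaw":1,"linear":[0,0,0],"twist":-6.76},{"jaw":1,"linear":[0,0,0],"twist":-6.76},{"jaw":1,"linear":[0,0,0],"twist":-6.76},{"jaw":1,"linear":[0,0,0],"twist":-6.76},{"jaw":1,"linear":[0,0,0],"twist":0}]'|egrep 'pos|ft'
python3 - <<'E'
from h import *
go([.5932,-.1432,.0435],131.1)
E
```

```text
position: [0.587, -0.1431, 0.1358]
ft_force: [-0.3, 0.7, -0.2]
t 20.55 pos [ 0.587  -0.1431  0.1358] yaw 131.15 F [-0.3  0.7 -0.2] w 0.0866 gf 0.0 q6 -1.14
 linear cm [-0.46  0.48  9.23] twist 0.05
```

```bash
python3 -m pendant '[{"jaw":1,"linear":[-0.45,0.48,1],"twist":0},{"jaw":1,"linear":[0,0,3],"twist":0},{"jaw":1,"linear":[0,0,3],"twist":0},{"jaw":1,"linear":[0,0,1.8],"twist":0},{"jaw":1,"linear":[0,0,0.4],"twist":0},{"jaw":0.36,"linear":[0,0,0],"twist":0},{"jaw":0.36,"linear":[0,0,0],"twist":0},{"jaw":0.36,"linear":[0,0,0],"twist":0},{"jaw":0.36,"linear":[0,0,0],"twist":0},{"jaw":0.36,"linear":[0,0,0],"twist":0},{"jaw":0.36,"linear":[0,0,0],"twist":0},{"jaw":0.36,"linear":[0,0,0],"twist":0}]' 10
python3 - <<'E'
from h import *
go([.5932,-.1432,.0435],131.1)
E
```

```text
time: 21.55
position: [0.5954, -0.1434, 0.0471]
tool_rot: [0.414, 0.91, -0.0, 0.001]
ft_force: [-0.1, 0.4, 0.4]
grip_width: 0.0484
grip_force: 0.0
t 21.55 pos [ 0.5954 -0.1434  0.0471] yaw 131.06 F [-0.1  0.4  0.4] w 0.0484 gf 0.0 q6 -1.14
 linear cm [ 0.16 -0.16  0.36] twist -0.04
```

```bash
python3 -m pendant '[{"jaw":0.36,"linear":[0.16,-0.16,0.3],"twist":0},{"jaw":0.36,"linear":[0,0,0],"twist":0},{"jaw":0.36,"linear":[0,0,0],"twist":0},{"jaw":0.36,"linear":[0,0,0],"twist":0}]'|egrep 'grip|pos|ft'
python3 -m pendant '[{"jaw":0.36,"linear":[0.08,-1.37,0],"twist":7},{"jaw":0.36,"linear":[0.08,-1.37,0],"twist":7},{"jaw":0.36,"linear":[0.08,-1.37,0],"twist":7},{"jaw":0.36,"linear":[0.08,-1.37,0],"twist":7}]'|egrep 'grip|pos|ft'
cat >> h.py <<'E'
def hd():
    s=robot.get_obs(); M=R.from_quat(s["tool_rot"]).as_matrix(); v=inj(s["position"])-[0,-.09]
    t=M.T@np.r_[jig(0,-.09)-s["position"][:2],0]*1000
    print("t",round(s["time"],2),"ang by pos",round(np.arctan2(-v[0],-v[1]),3),"r",round(np.hypot(*v),4),"ang by yaw",round(np.radians(90+JY)-np.arctan2(M[1,0],M[0,0]),3),"screw in tool mm",np.round(t[:2],1),"F tool",np.round(M.T@s["ft_force"],1),"z",round(s["position"][2],4),"w",round(s["grip_width"],4),"gf",s["grip_force"])
E
python3 -c "
from h import *
hd()"
```

```text
position: [0.5927, -0.1431, 0.0432]
ft_force: [0.2, -0.2, 0.8]
grip_width: 0.0321
grip_force: 0.0
position: [0.5455, -0.1679, 0.0435]
ft_force: [2.4, 3.3, -1.3]
grip_width: 0.0317
grip_force: 1.7
t 22.22 ang by pos 0.009 r 0.1126 ang by yaw 0.023 screw in tool mm [112.6  -1.6] F tool [2.7 3.1 1.3] z 0.0435 w 0.0317 gf 1.7413736879825592
```

Driving works (about 3 N). Finish this stroke and go on.

```bash
python3 -m pendant '[{"jaw":0.36,"linear":[0.08,-1.31,0],"twist":6.7},{"jaw":0.36,"linear":[0.08,-1.31,0],"twist":6.7},{"jaw":0.36,"linear":[0.08,-1.31,0],"twist":6.7},{"jaw":0.36,"linear":[0.08,-1.31,0],"twist":6.7},{"jaw":0.36,"linear":[0.08,-1.31,0],"twist":6.7},{"jaw":0.36,"linear":[0,0,0],"twist":0}]'|egrep 'ft'
python3 -c "
from h import *
hd()"
python3 -m pendant '[{"jaw":0.36,"linear":[0.08,1.35,0],"twist":-6.9},{"jaw":0.36,"linear":[0.08,1.35,0],"twist":-6.9},{"jaw":0.36,"linear":[0.08,1.35,0],"twist":-6.9},{"jaw":0.36,"linear":[0.08,1.35,0],"twist":-6.9},{"jaw":0.36,"linear":[0.08,1.35,0],"twist":-6.9},{"jaw":0.36,"linear":[0.08,1.35,0],"twist":-6.9},{"jaw":0.36,"linear":[0.08,1.35,0],"twist":-6.9},{"jaw":0.36,"linear":[0.08,1.35,0],"twist":-6.9},{"jaw":0.36,"linear":[0.08,1.35,0],"twist":-6.9},{"jaw":0.36,"linear":[0.08,1.35,0],"twist":-6.9},{"jaw":0.36,"linear":[0,0,0],"twist":0}]'|egrep 'ft'
python3 -c "
from h import *
hd()"
```

```text
ft_force: [1.2, -0.5, -0.5]
t 22.72 ang by pos 0.612 r 0.1126 ang by yaw 0.603 screw in tool mm [112.6   1. ] F tool [-0.   1.3  0.5] z 0.0435 w 0.0311 gf 0.8136602863669395
ft_force: [0.0, -0.4, 0.3]
t 23.63 ang by pos -0.622 r 0.1129 ang by yaw -0.61 screw in tool mm [112.9  -1.4] F tool [-0.2 -0.3 -0.3] z 0.0433 w 0.0314 gf 0.0
```

```bash
python3 -m pendant '[{"jaw":0.36,"linear":[0.08,-1.35,0],"twist":6.9},{"jaw":0.36,"linear":[0.08,-1.35,0],"twist":6.9},{"jaw":0.36,"linear":[0.08,-1.35,0],"twist":6.9},{"jaw":0.36,"linear":[0.08,-1.35,0],"twist":6.9},{"jaw":0.36,"linear":[0.08,-1.35,0],"twist":6.9},{"jaw":0.36,"linear":[0.08,-1.35,0],"twist":6.9},{"jaw":0.36,"linear":[0.08,-1.35,0],"twist":6.9},{"jaw":0.36,"linear":[0.08,-1.35,0],"twist":6.9}]'|egrep 'ft'
python3 -c "
from h import *
hd()"
python3 -m pendant '[{"jaw":0.36,"linear":[0.06,-1.17,0],"twist":6},{"jaw":0.36,"linear":[0.06,-1.17,0],"twist":6},{"jaw":0.36,"linear":[0,0,0],"twist":0}]'|egrep 'ft'
python3 -c "
from h import *
hd()
c=cams.camera('top'); cv2.imwrite('pics/t9.png',c['color'])"
python3 -m pendant '[{"jaw":0.36,"linear":[0.08,1.35,0],"twist":-6.9},{"jaw":0.36,"linear":[0.08,1.35,0],"twist":-6.9},{"jaw":0.36,"linear":[0.08,1.35,0],"twist":-6.9},{"jaw":0.36,"linear":[0.08,1.35,0],"twist":-6.9},{"jaw":0.36,"linear":[0.08,1.35,0],"twist":-6.9},{"jaw":0.36,"linear":[0.08,1.35,0],"twist":-6.9},{"jaw":0.36,"linear":[0.08,1.35,0],"twist":-6.9},{"jaw":0.36,"linear":[0.08,1.35,0],"twist":-6.9},{"jaw":0.36,"linear":[0.08,1.35,0],"twist":-6.9},{"jaw":0.36,"linear":[0.08,1.27,0],"twist":-6.5},{"jaw":0.36,"linear":[0,0,0],"twist":0}]'|egrep 'ft'
python3 -c "
from h import *
hd()"
```

```text
ft_force: [2.8, 1.5, -1.1]
t 24.3 ang by pos 0.352 r 0.1132 ang by yaw 0.368 screw in tool mm [113.2  -1.9] F tool [1.8 2.6 1.1] z 0.0436 w 0.0315 gf 1.7269796133041382
ft_force: [2.6, -0.2, -1.1]
t 24.55 ang by pos 0.579 r 0.1131 ang by yaw 0.573 screw in tool mm [113.1   0.7] F tool [0.6 2.5 1.1] z 0.0435 w 0.0313 gf 0.8067343197762966
ft_force: [0.4, 0.8, 0.3]
t 25.52 ang by pos -0.637 r 0.1129 ang by yaw -0.634 screw in tool mm [112.9  -0.4] F tool [ 0.2  0.9 -0.3] z 0.0431 w 0.0313 gf 0.0
```

```bash
cat > chk.py <<'E'
from h import *
hd(); s=robot.get_obs(); raise SystemExit(int(np.linalg.norm(s["ft_force"])>12))
E
A() { python3 chk.py; }
python3 -m pendant '[{"jaw":0.36,"linear":[0.04,-1.17,0],"twist":6},{"jaw":0.36,"linear":[0.04,-0.69,0],"twist":3.5}]' >/dev/null && A &&
python3 -m pendant '[{"jaw":0.36,"linear":[0.02,-0.69,0],"twist":3.5},{"jaw":0.36,"linear":[0.02,-0.69,0],"twist":3.5},{"jaw":0.36,"linear":[0.02,-0.69,0],"twist":3.5}]' >/dev/null && A &&
python3 -m pendant '[{"jaw":0.36,"linear":[0.02,-0.69,0],"twist":3.5},{"jaw":0.36,"linear":[0.02,-0.69,0],"twist":3.5},{"jaw":0.36,"linear":[0.02,-0.69,0],"twist":3.5}]' >/dev/null && A &&
python3 -m pendant '[{"jaw":0.36,"linear":[0.02,-0.69,0],"twist":3.5},{"jaw":0.36,"linear":[0.02,-0.69,0],"twist":3.5},{"jaw":0.36,"linear":[0.02,-0.69,0],"twist":3.5}]' >/dev/null && A &&
python3 -m pendant '[{"jaw":0.36,"linear":[0.02,-0.69,0],"twist":3.5},{"jaw":0.36,"linear":[0.02,-0.69,0],"twist":3.5},{"jaw":0.36,"linear":[0.02,-0.69,0],"twist":3.5}]' >/dev/null && A &&
python3 -m pendant '[{"jaw":0.36,"linear":[0.02,-0.69,0],"twist":3.5},{"jaw":0.36,"linear":[0.02,-0.69,0],"twist":3.5},{"jaw":0.36,"linear":[0.02,-0.69,0],"twist":3.5}]' >/dev/null && A &&
python3 -m pendant '[{"jaw":0.36,"linear":[0.02,-0.69,0],"twist":3.5},{"jaw":0.36,"linear":[0.02,-0.59,0],"twist":3}]' >/dev/null && A
```

```text
t 25.68 ang by pos -0.459 r 0.1127 ang by yaw -0.457 screw in tool mm [112.7  -0.2] F tool [-0.4  0.5  0.4] z 0.0432 w 0.0316 gf 0.2655948232859373
t 25.93 ang by pos -0.279 r 0.1127 ang by yaw -0.273 screw in tool mm [112.7  -0.7] F tool [0.2 2.9 1.4] z 0.0433 w 0.0316 gf 1.6883482038974762
t 26.18 ang by pos -0.096 r 0.1128 ang by yaw -0.09 screw in tool mm [112.8  -0.7] F tool [1.3 3.9 1.6] z 0.0433 w 0.0315 gf 1.6621177643537521
t 26.43 ang by pos 0.087 r 0.1128 ang by yaw 0.094 screw in tool mm [112.8  -0.8] F tool [2.1 3.3 2.4] z 0.0433 w 0.0315 gf 1.641046442091465
t 26.68 ang by pos 0.267 r 0.1131 ang by yaw 0.277 screw in tool mm [113.1  -1.1] F tool [1.8 2.3 2. ] z 0.0434 w 0.0315 gf 1.6217194497585297
t 26.93 ang by pos 0.446 r 0.1133 ang by yaw 0.46 screw in tool mm [113.3  -1.6] F tool [2.5 3.2 1.1] z 0.0435 w 0.0315 gf 1.7931066825985909
t 27.1 ang by pos 0.552 r 0.1134 ang by yaw 0.573 screw in tool mm [113.4  -2.4] F tool [2.4 4.3 2.8] z 0.0436 w 0.0314 gf 2.339443489909172
```

Not tight yet. Back again and a fourth guarded stroke.

```bash
A() { python3 chk.py; }
python3 -m pendant '[{"jaw":0.36,"linear":[0.12,1.35,0],"twist":-6.9},{"jaw":0.36,"linear":[0.1,1.35,0],"twist":-6.9},{"jaw":0.36,"linear":[0.08,1.35,0],"twist":-6.9},{"jaw":0.36,"linear":[0.08,1.35,0],"twist":-6.9},{"jaw":0.36,"linear":[0.08,1.35,0],"twist":-6.9},{"jaw":0.36,"linear":[0.08,1.35,0],"twist":-6.9},{"jaw":0.36,"linear":[0.08,1.35,0],"twist":-6.9},{"jaw":0.36,"linear":[0.08,1.35,0],"twist":-6.9},{"jaw":0.36,"linear":[0.08,1.35,0],"twist":-6.9},{"jaw":0.36,"linear":[0.08,1.3,0],"twist":-6.5},{"jaw":0.36,"linear":[0,0,0],"twist":0}]' >/dev/null; A
python3 -m pendant '[{"jaw":0.36,"linear":[0.04,-0.69,0],"twist":3.5},{"jaw":0.36,"linear":[0.04,-0.69,0],"twist":3.5}]' >/dev/null && A &&
python3 -m pendant '[{"jaw":0.36,"linear":[0.02,-0.69,0],"twist":3.5},{"jaw":0.36,"linear":[0.02,-0.69,0],"twist":3.5}]' >/dev/null && A &&
python3 -m pendant '[{"jaw":0.36,"linear":[0.02,-0.69,0],"twist":3.5},{"jaw":0.36,"linear":[0.02,-0.69,0],"twist":3.5}]' >/dev/null && A &&
python3 -m pendant '[{"jaw":0.36,"linear":[0.02,-0.69,0],"twist":3.5},{"jaw":0.36,"linear":[0.02,-0.69,0],"twist":3.5}]' >/dev/null && A &&
python3 -m pendant '[{"jaw":0.36,"linear":[0.03,-0.69,0],"twist":3.5},{"jaw":0.36,"linear":[0.03,-0.69,0],"twist":3.5}]' >/dev/null && A &&
python3 -m pendant '[{"jaw":0.36,"linear":[0.03,-0.69,0],"twist":3.5},{"jaw":0.36,"linear":[0.03,-0.69,0],"twist":3.5}]' >/dev/null && A &&
python3 -m pendant '[{"jaw":0.36,"linear":[0.03,-0.69,0],"twist":3.5},{"jaw":0.36,"linear":[0.03,-0.69,0],"twist":3.5}]' >/dev/null && A &&
python3 -m pendant '[{"jaw":0.36,"linear":[0.03,-0.69,0],"twist":3.5},{"jaw":0.36,"linear":[0.03,-0.69,0],"twist":3.5}]' >/dev/null && A &&
python3 -m pendant '[{"jaw":0.36,"linear":[0.03,-0.69,0],"twist":3.5},{"jaw":0.36,"linear":[0.03,-0.69,0],"twist":3.5}]' >/dev/null && A &&
python3 -m pendant '[{"jaw":0.36,"linear":[0.03,-0.69,0],"twist":3.5},{"jaw":0.36,"linear":[0.03,-0.5,0],"twist":2.5}]' >/dev/null && A
```

```text
t 28.02 ang by pos -0.637 r 0.1125 ang by yaw -0.632 screw in tool mm [112.5  -0.6] F tool [-0.3  0.1 -0. ] z 0.0432 w 0.0313 gf 0.0
t 28.18 ang by pos -0.505 r 0.1118 ang by yaw -0.5 screw in tool mm [111.8  -0.5] F tool [-0.6  1.5  0.3] z 0.0433 w 0.0314 gf 0.30168939381837845
t 28.35 ang by pos -0.384 r 0.1118 ang by yaw -0.376 screw in tool mm [111.8  -0.9] F tool [0.4 5.2 1.2] z 0.0433 w 0.0313 gf 2.5268950313329697
t 28.52 ang by pos -0.279 r 0.1116 ang by yaw -0.252 screw in tool mm [111.6  -3. ] F tool [ 4.5 14.2  4.9] z 0.0433 w 0.0315 gf 6.925711696709982
```

Resistance is rising, so the strap is on the profile. Continue in small steps to the dead stop.

```bash
for k in 1; do
python3 -m pendant '[{"jaw":0.36,"linear":[0,-0.2,0],"twist":1},{"jaw":0.36,"linear":[0,0,0],"twist":0}]' >/dev/null; python3 chk.py
python3 -m pendant '[{"jaw":0.36,"linear":[0,-0.2,0],"twist":1},{"jaw":0.36,"linear":[0,0,0],"twist":0}]' >/dev/null; python3 chk.py
python3 -m pendant '[{"jaw":0.36,"linear":[0,-0.2,0],"twist":1},{"jaw":0.36,"linear":[0,0,0],"twist":0}]' >/dev/null; python3 chk.py
done
```

```text
t 28.68 ang by pos -0.269 r 0.1116 ang by yaw -0.237 screw in tool mm [111.5  -3.6] F tool [ 4.2 13.7  4.9] z 0.0433 w 0.0314 gf 6.391621855688072
t 28.85 ang by pos -0.257 r 0.1115 ang by yaw -0.22 screw in tool mm [111.4  -4.2] F tool [ 5.1 14.1  4.6] z 0.0433 w 0.0315 gf 6.965316350760986
t 29.02 ang by pos -0.244 r 0.1115 ang by yaw -0.203 screw in tool mm [111.4  -4.6] F tool [ 5.5 15.1  6.4] z 0.0433 w 0.0315 gf 7.58021745714359
```

```bash
python3 -m pendant '[{"jaw":0.36,"linear":[0.02,-0.3,0],"twist":1},{"jaw":0.36,"linear":[0,0,0],"twist":0}]' >/dev/null; python3 chk.py
python3 -m pendant '[{"jaw":0.36,"linear":[0.02,-0.3,0],"twist":1},{"jaw":0.36,"linear":[0,0,0],"twist":0}]' >/dev/null; python3 chk.py
python3 -m pendant '[{"jaw":0.36,"linear":[0.02,-0.3,0],"twist":1},{"jaw":0.36,"linear":[0,0,0],"twist":0}]' >/dev/null; python3 chk.py
python3 -m pendant '[{"jaw":0.36,"linear":[0.02,-0.3,0],"twist":1},{"jaw":0.36,"linear":[0,0,0],"twist":0}]' >/dev/null; python3 chk.py
```

```text
t 29.18 ang by pos -0.223 r 0.1115 ang by yaw -0.185 screw in tool mm [111.4  -4.3] F tool [ 5.5 16.8  6.1] z 0.0433 w 0.0314 gf 8.491096480720444
t 29.35 ang by pos -0.203 r 0.1116 ang by yaw -0.167 screw in tool mm [111.5  -4. ] F tool [ 5.3 18.   7.8] z 0.0433 w 0.0318 gf 9.39749967539683
t 29.52 ang by pos -0.18 r 0.1114 ang by yaw -0.15 screw in tool mm [111.4  -3.3] F tool [ 5.7 19.9  9. ] z 0.0433 w 0.0343 gf 10.175914680585265
t 29.68 ang by pos -0.153 r 0.1111 ang by yaw -0.133 screw in tool mm [111.1  -2.2] F tool [ 7.4 20.1  8.5] z 0.0433 w 0.04 gf 10.223417890956625
```

The finger was yielding at the 10 N grip setting. I'll raise the grip force and press once more to confirm the dead stop.

```bash
python3 -m pendant '[{"jaw":0.36,"linear":[0,0.2,0],"twist":0},{"jaw":0.36,"linear":[0,0,0],"twist":0},{"jaw":0.36,"linear":[0,0,0],"twist":0}]' 40 >/dev/null; python3 chk.py
python3 -m pendant '[{"jaw":0.36,"linear":[0,-0.2,0],"twist":0},{"jaw":0.36,"linear":[0,0,0],"twist":0}]' >/dev/null; python3 chk.py
python3 -m pendant '[{"jaw":0.36,"linear":[0,-0.2,0],"twist":0},{"jaw":0.36,"linear":[0,0,0],"twist":0}]' >/dev/null; python3 chk.py
```

```text
t 29.93 ang by pos -0.178 r 0.1114 ang by yaw -0.133 screw in tool mm [111.3  -5.1] F tool [ 6.7 21.2  9.4] z 0.0433 w 0.0321 gf 10.755461475346237
t 30.1 ang by pos -0.164 r 0.1117 ang by yaw -0.133 screw in tool mm [111.7  -3.5] F tool [ 5.9 21.9  9.7] z 0.0433 w 0.0317 gf 11.118138441815972
t 30.27 ang by pos -0.15 r 0.1119 ang by yaw -0.132 screw in tool mm [111.9  -2. ] F tool [ 5.7 22.7 12.2] z 0.0433 w 0.0313 gf 11.753007824881934
```

```bash
python3 -m pendant '[{"jaw":0.36,"linear":[0.02,-0.3,0],"twist":1},{"jaw":0.36,"linear":[0,0,0],"twist":0}]' >/dev/null; python3 chk.py
python3 -m pendant '[{"jaw":0.36,"linear":[0.02,-0.3,0],"twist":1},{"jaw":0.36,"linear":[0,0,0],"twist":0}]' >/dev/null; python3 chk.py
python3 -m pendant '[{"jaw":0.36,"linear":[0.02,-0.3,0],"twist":1},{"jaw":0.36,"linear":[0,0,0],"twist":0}]' >/dev/null; python3 chk.py
python3 - <<'E'
from h import *
c=cams.camera('scene'); s=c['color']; f=192/np.tan(np.radians(c['fov_y'])/2); d=c['depth']
V,U=np.mgrid[:384,:512]; P=np.dstack([(U-c['cx'])/f*d,(V-c['cy'])/f*d,d]); T=np.array(c['view'])
W=(P-T[:3,3])@T[:3,:3]; a=np.radians(JY); D=W[...,:2]-J0
X=D@[np.cos(a),np.sin(a)]; Y=D@[-np.sin(a),np.cos(a)]; Z=W[...,2]
h,sa,v=cv2.split(cv2.cvtColor(s,cv2.COLOR_BGR2HSV))
m=(abs(X)<.013)&(Y>-.03)&(Y<.026)&(h>20)&(h<34)&(sa>150)&(Z>.03); print("strap top z",m.sum(),np.median(Z[m]),np.percentile(Z[m],[10,90]))
m=(abs(Z-.1)<.012)&(h>20)&(h<36)&(sa>90)&(np.hypot(X,Y+.09)<.03); print("mark",m.sum(),X[m].mean(),Y[m].mean()+.09)
E
```

```text
t 30.43 ang by pos -0.129 r 0.112 ang by yaw -0.114 screw in tool mm [112.   -1.7] F tool [ 6.4 25.  13.2] z 0.0433 w 0.0316 gf 12.700162754044868
t 30.6 ang by pos -0.108 r 0.1121 ang by yaw -0.096 screw in tool mm [112.1  -1.4] F tool [ 7.8 26.8 14.6] z 0.0433 w 0.0316 gf 13.603246621205471
t 30.77 ang by pos -0.033 r 0.1128 ang by yaw -0.083 screw in tool mm [112.7   5.6] F tool [0.5 8.7 3.3] z 0.0436 w 0.0316 gf 4.035619497299194
strap top z 75 0.0568884633285841 [0.05537044 0.05845141]
mark 4 -0.0034503316697861797 0.003168289056392437
```

```bash
python3 -m pendant '[{"jaw":0.36,"linear":[0,0,0],"twist":0},{"jaw":0.36,"linear":[0,0,0],"twist":0}]' >/dev/null; python3 chk.py
python3 -m pendant '[{"jaw":0.36,"linear":[0.02,-0.3,0],"twist":1.5},{"jaw":0.36,"linear":[0,0,0],"twist":0}]' >/dev/null; python3 chk.py
python3 -m pendant '[{"jaw":0.36,"linear":[0.02,-0.3,0],"twist":1.5},{"jaw":0.36,"linear":[0,0,0],"twist":0}]' >/dev/null; python3 chk.py
python3 - <<'E'
from h import *
s=cams.camera('scene'); f=192/np.tan(np.radians(s['fov_y'])/2); d=s['depth']
V2,U=np.mgrid[:384,:512]; P=np.dstack([(U-s['cx'])/f*d,(V2-s['cy'])/f*d,d]); T=np.array(s['view'])
W=(P-T[:3,3])@T[:3,:3]; a=np.radians(JY); D=W[...,:2]-J0
X=D@[np.cos(a),np.sin(a)]; Y=D@[-np.sin(a),np.cos(a)]; Z=W[...,2]; hh,sat,vv=cv2.split(cv2.cvtColor(s['color'],cv2.COLOR_BGR2HSV))
m=(abs(Z-.047)<.006)&(sat<60)&(abs(X)<.13)&(Y>-.02)&(Y<.06)
print("profile top",m.sum(),X[m].min(),X[m].max(),Y[m].mean(), np.polyfit(X[m],Y[m],1))
m=(hh<6)|(hh>174); m&=(sat>150)&(abs(Z-.085)<.02)&(np.hypot(X,Y+.09)<.16)&(np.hypot(X,Y+.09)>.06); x,y=X[m].mean(),Y[m].mean()+.09
print("red grip",m.sum(),x,y,Z[m].mean(),"ang",np.arctan2(-x,-y))
E
```

```text
t 30.98 ang by pos -0.027 r 0.1129 ang by yaw -0.082 screw in tool mm [112.7   6.2] F tool [0.1 8.5 3.9] z 0.0436 w 0.0316 gf 4.21186700463295
t 31.15 ang by pos -0.002 r 0.1129 ang by yaw -0.054 screw in tool mm [112.7   5.9] F tool [2.1 9.1 5.8] z 0.0436 w 0.0315 gf 4.895308613777161
t 31.32 ang by pos 0.02 r 0.1128 ang by yaw -0.027 screw in tool mm [112.7   5.3] F tool [ 2.9 11.6  6.4] z 0.0436 w 0.0311 gf 5.828907340764999
profile top 269 -0.09881088633599241 0.12701000302575594 0.01516880753028647 [0.00839407 0.01525329]
red grip 95 0.007554165279663782 -0.12857751104361798 0.08412703608542467 ang -0.058684379613700925
```

The force behaved like a stiff stop: it climbed to 27 N against about 3.5 N for normal driving, then the pawl skipped a tooth. The strap's underside measures at the profile's top, and the profile is still at y ≈ 15 mm. One more firm press, then let go.

```bash
python3 -m pendant '[{"jaw":0.36,"linear":[0.02,-0.5,0],"twist":2.5},{"jaw":0.36,"linear":[0,0,0],"twist":0}]' >/dev/null; python3 chk.py
python3 -m pendant '[{"jaw":0.36,"linear":[0.02,-0.5,0],"twist":2.5},{"jaw":0.36,"linear":[0,0,0],"twist":0}]' >/dev/null; python3 chk.py
python3 - <<'E'
from h import *
c=cams.camera('top'); o=c['color'][170:195,292:318]; h,s,v=cv2.split(cv2.cvtColor(o,cv2.COLOR_BGR2HSV))
import pickle
p=pickle.load(open('c0.pkl','rb'))['top']['color'][170:195,292:318]
for nm,im in(('start',p),('now',o)):
    h,s,v=cv2.split(cv2.cvtColor(im,cv2.COLOR_BGR2HSV)); ys,xs=np.nonzero((h>20)&(h<36)&(s>80)); k=np.hypot(xs-12.5,ys-12)<8; print(nm,[(int(a),int(b)) for a,b in zip(xs[k],ys[k])][:30])
E
```

```text
t 31.53 ang by pos 0.056 r 0.1128 ang by yaw 0.017 screw in tool mm [112.7   4.3] F tool [ 4.7 14.5  7.9] z 0.0436 w 0.0314 gf 7.345724254846573
t 31.7 ang by pos 0.091 r 0.1127 ang by yaw 0.061 screw in tool mm [112.7   3.3] F tool [ 7.5 18.4  9.6] z 0.0436 w 0.0314 gf 8.803720772266388
start [(19, 8), (14, 9), (19, 9), (13, 10), (19, 10), (20, 10), (12, 11), (13, 11), (19, 11), (20, 11), (19, 12), (20, 12), (19, 13), (20, 13), (19, 14), (20, 14), (19, 15), (7, 17)]
now []
```

```bash
python3 -m pendant '[{"jaw":0.36,"linear":[0,0.8,0],"twist":0},{"jaw":0.36,"linear":[0,0.5,0],"twist":-2},{"jaw":0.36,"linear":[0,0.3,0],"twist":0},{"jaw":1,"linear":[0,0,0],"twist":0},{"jaw":1,"linear":[0,0,0],"twist":0},{"jaw":1,"linear":[0,0,0],"twist":0},{"jaw":1,"linear":[0,0,0],"twist":0},{"jaw":1,"linear":[0,0,0],"twist":0},{"jaw":1,"linear":[0,0,0],"twist":0},{"jaw":1,"linear":[0,0,0],"twist":0}]'
python3 chk.py
python3 -m pendant '[{"jaw":1,"linear":[0,0,-1],"twist":0},{"jaw":1,"linear":[0,0,-3],"twist":0},{"jaw":1,"linear":[0,0,-4],"twist":0},{"jaw":1,"linear":[0,0,-4],"twist":0},{"jaw":1,"linear":[-4,0,0],"twist":0},{"jaw":1,"linear":[-4,0,0],"twist":0},{"jaw":1,"linear":[-4,0,0],"twist":0},{"jaw":1,"linear":[-4,0,0],"twist":0},{"jaw":1,"linear":[-4,0,0],"twist":0},{"jaw":1,"linear":[-4,0,0],"twist":0},{"jaw":1,"linear":[0,0,0],"twist":0},{"jaw":1,"linear":[0,0,0],"twist":0}]'
cat > st.py <<'E'
from h import *
import pickle
hs=lambda im:cv2.split(cv2.cvtColor(im,cv2.COLOR_BGR2HSV))
for nm,c in(('start',pickle.load(open('c0.pkl','rb'))['top']),('now',cams.camera('top'))):
    acc=[c['color']]+([cams.camera('top')['color'] for _ in range(3)] if nm=='now' else [])
    h,s,v=hs(np.mean(acc,0).astype(np.uint8)); L=[]
    for y in range(172,194):
        for x in range(295,314):
            p=inj(onz(c,x,y,.1))+[0,.09]
            if np.hypot(*p)<.016 and 18<h[y,x]<38 and s[y,x]>70: L.append([*p,s[y,x]])
    L=np.array(L)
    if len(L): print(nm,len(L),"mark mean mm",np.round(np.average(L[:,:2],axis=0,weights=L[:,2])*1000,1),"deg",np.degrees(np.arctan2(*np.average(L[:,:2],axis=0,weights=L[:,2])[::-1])), "axis",np.round(np.linalg.svd(L[:,:2]-L[:,:2].mean(0))[2][0],2) if len(L)>2 else '')
im=c['color']; h,s,v=hs(im); red=(((h<6)|(h>174))&(s>150)&(v>70)).astype(np.uint8)
k=np.zeros_like(red); k[130:215,308:365]=red[130:215,308:365]; q=max(cv2.findContours(k,0,1)[0],key=cv2.contourArea)
g=inj(onz(c,*cv2.minAreaRect(q)[0],.085))+[0,.09]; print("handle",cv2.contourArea(q),g,np.arctan2(-g[0],-g[1]))
m=((s<110)&(v>80)).astype(np.uint8); k=np.zeros_like(m); cv2.fillPoly(k,[cv2.boxPoints(((148.9,190.5),(76,36),105)).astype(int)],1)
q=max(cv2.findContours(m*k,0,1)[0],key=cv2.contourArea); r=cv2.minAreaRect(q); w=onz(c,*r[0],.013); t=np.radians(-15.3); e=w[:2]-[.499,.359]
print("spanner",w[:2],r,"in tray",e@[np.cos(t),np.sin(t)],e@[-np.sin(t),np.cos(t)])
E
python3 st.py
```

```text
time: 32.58
position: [0.5458, -0.1679, 0.0433]
tool_rot: [0.623, 0.783, -0.0, -0.0]
ft_force: [0.2, 0.4, 0.4]
grip_width: 0.0703
grip_force: 0.0
t 32.58 ang by pos 0.007 r 0.1126 ang by yaw 0.018 screw in tool mm [112.6  -1.2] F tool [ 0.4  0.3 -0.4] z 0.0433 w 0.0703 gf 0.0
time: 33.58
position: [0.5999, -0.4039, 0.1633]
tool_rot: [0.624, 0.782, -0.0, 0.0]
ft_force: [-0.9, 0.5, -1.2]
grip_width: 0.087
grip_force: 0.0
start 6 mark mean mm [ 0.7 -2.5] deg -74.25303149023856 axis [-0.72  0.69]
now 7 mark mean mm [-2.8  0.6] deg 167.86053871806632 axis [-0.74  0.68]
handle 193.0 [ 0.01191308 -0.11350945] -0.10456948446582665
spanner [0.50082419 0.35714961] ((152.00332641601562, 190.2964324951172), (12.074905395507812, 56.66923141479492), 16.46001434326172) in tray 0.0022478030570165087 -0.0013034580077681158
```

The spanner is centred in the tray. The mark shows the screw turned by about π, which fits reaching 3.75 rad, and the arm is clear. Handing in.

```bash
python3 -c "
from h import *
print(robot.hand_in())"
```

```text
the job is handed in; nothing more can be done
None
```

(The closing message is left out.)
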